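# Fold down the care tags of a succulent display in one stroke

### The job

The plants on this display board have been checked: run your fingertips along the curved row in one low, light stroke and fold the five green tags down flat one after the other, starting at the end far from the yellow tag and staying down at the row, below the tops of the standing tags, until the fifth green tag is down. Then move clear; the yellow tag stays standing, and the pots and other things are neither pushed nor picked up. Brush the tags over gently, without pinching them or ramming the stands.

Things in the scene. Friction and masses are not known exactly. Their poses are not given: they have to be found in the camera images.
- board: Wooden display board 205 x 400 x 18 mm, fixed, top face 18 mm above the bench. Origin: on the underside below the middle of the curved tag row. Its y axis runs along the row from the first green tag to the yellow tag, x away from the robot at yaw 0; it covers x -165 to +40, y -200 to +200 mm. A dark inlaid arc (radius 300 mm, bulging to +x) marks the row; stands are up to 10 mm off it.
- stand1: Stand of the green tag 1, first of the row, the end far from the yellow tag. Fixed: round dark foot 30 mm across, post 10 x 18 mm up to 32 mm above the board. Origin: centre of the foot's underside, on the board; x is level, along the row, the way this tag folds; z up. The level hinge axle lies across the row, 36 mm straight above this origin (54 mm above the bench).
- tag1 (a joint): Green plate on stand 1, 28 mm wide, 36 mm long, 3 mm thick, white dots. 0 = upright (top edge 37 mm above the axle), grows as it folds along the stand's x towards the next tag, 1.48 rad = flat, end stop; not backward past 0. Starts at 0 to 0.3, turns at about 2 N, stays where left. A fingertip passing along the row 6 to 13 mm above the axle folds it and slides over it.
- stand2: Stand of the green tag 2, number 2 of the row; green neighbours are about 62 mm apart. Fixed: round dark foot 30 mm across, post 10 x 18 mm up to 32 mm above the board. Origin: centre of the foot's underside, on the board; x is level, along the row, the way this tag folds; z up. The level hinge axle lies across the row, 36 mm straight above this origin (54 mm above the bench).
- tag2 (a joint): Green plate on stand 2, 28 mm wide, 36 mm long, 3 mm thick, white dots. 0 = upright (top edge 37 mm above the axle), grows as it folds along the stand's x towards the next tag, 1.48 rad = flat, end stop; not backward past 0. Starts at 0 to 0.3, turns at about 2 N, stays where left. A fingertip passing along the row 6 to 13 mm above the axle folds it and slides over it.
- stand3: Stand of the green tag 3, number 3 of the row; green neighbours are about 62 mm apart. Fixed: round dark foot 30 mm across, post 10 x 18 mm up to 32 mm above the board. Origin: centre of the foot's underside, on the board; x is level, along the row, the way this tag folds; z up. The level hinge axle lies across the row, 36 mm straight above this origin (54 mm above the bench).
- tag3 (a joint): Green plate on stand 3, 28 mm wide, 36 mm long, 3 mm thick, white dots. 0 = upright (top edge 37 mm above the axle), grows as it folds along the stand's x towards the next tag, 1.48 rad = flat, end stop; not backward past 0. Starts at 0 to 0.3, turns at about 2 N, stays where left. A fingertip passing along the row 6 to 13 mm above the axle folds it and slides over it.
- stand4: Stand of the green tag 4, number 4 of the row; green neighbours are about 62 mm apart. Fixed: round dark foot 30 mm across, post 10 x 18 mm up to 32 mm above the board. Origin: centre of the foot's underside, on the board; x is level, along the row, the way this tag folds; z up. The level hinge axle lies across the row, 36 mm straight above this origin (54 mm above the bench).
- tag4 (a joint): Green plate on stand 4, 28 mm wide, 36 mm long, 3 mm thick, white dots. 0 = upright (top edge 37 mm above the axle), grows as it folds along the stand's x towards the next tag, 1.48 rad = flat, end stop; not backward past 0. Starts at 0 to 0.3, turns at about 2 N, stays where left. A fingertip passing along the row 6 to 13 mm above the axle folds it and slides over it.
- stand5: Stand of the green tag 5, fifth and last green one, next to the yellow one. Fixed: round dark foot 30 mm across, post 10 x 18 mm up to 32 mm above the board. Origin: centre of the foot's underside, on the board; x is level, along the row, the way this tag folds; z up. The level hinge axle lies across the row, 36 mm straight above this origin (54 mm above the bench).
- tag5 (a joint): Green plate on stand 5, 28 mm wide, 36 mm long, 3 mm thick, white dots. 0 = upright (top edge 37 mm above the axle), grows as it folds along the stand's x towards the next tag, 1.48 rad = flat, end stop; not backward past 0. Starts at 0 to 0.3, turns at about 2 N, stays where left. A fingertip passing along the row 6 to 13 mm above the axle folds it and slides over it.
- stand6: Stand of the yellow tag 6, other end of the row, some 83 mm past the fifth; it stays up. Fixed: round dark foot 30 mm across, post 10 x 18 mm up to 32 mm above the board. Origin: centre of the foot's underside, on the board; x is level, along the row, the way this tag folds; z up. The level hinge axle lies across the row, 36 mm straight above this origin (54 mm above the bench).
- tag6 (a joint): Yellow plate on stand 6, 28 mm wide, 36 mm long, 3 mm thick, white dots. 0 = upright (top edge 37 mm above the axle), grows as it folds along the stand's x towards the next tag, 1.48 rad = flat, end stop; not backward past 0. Starts at 0 to 0.3, turns at about 2 N, stays where left. A fingertip passing along the row 6 to 13 mm above the axle folds it and slides over it.
- pot_a: Small square black nursery pot, 56 mm wide, with a green rosette, 78 mm tall; loose on the board, about 100 mm from the row on the inner side of the arc. To be left alone. Origin: centre of its underside.
- pot_b: Small round terracotta pot, 60 mm across, with a pink rosette, about 76 mm tall; loose on the board, inner side of the arc, between the square pots. To be left alone. Origin: centre of its underside.
- pot_c: Small square black nursery pot, 56 mm wide, with a blue-green rosette, about 78 mm tall; loose on the board, inner side of the arc, near the yellow end. To be left alone. Origin: centre of its underside.
- planter: Round white ceramic planter 86 mm across, 62 mm tall, on the bench to the robot's left. To be left alone. Origin: centre of its underside.
- blue_cup: Blue plastic cup 84 mm across, 105 mm tall, on the bench to the robot's right. To be left alone. Origin: centre of its underside.

How it is judged:
By the outcome, as a careful person would: the job done as asked, in the order asked, and still so for the second after the job is handed in, with the robot touching nothing.
It also fails if it takes over 42 s, if anything falls off the work surface, if the arm or the gripper's body presses on something with over 40 N, if the wrist force passes 120 N, or if a joint passes its speed limit or range.

### The arm

A 6-joint arm with a two-finger parallel gripper is mounted at the origin on the work surface. World frame = base frame: x ahead of the robot, y to its left, z up, the work surface at z = 0. Lengths are in mm, angles in rad, forces in N, time in s.
With the tool pointing down it reaches from about 400 to 925 mm from the base axis. Payload 12.5 kg.
Tool frame: the origin (TCP) lies at the very end of the fingers, on their centre line; the grasp point (between the pads) lies 19 mm behind it; z points along the fingers, y is the line along which they close (so a half turn about z gives the same grasp; the last joint's range is limited). The gripper opens to 95 mm and grips with 3 to 60 N. Pads are 20 mm wide; open, the fingers measure 119 mm over their backs; the gripper's body (75 mm by 180 mm) begins 59 mm behind the grasp point.
Start: joints at [-1.254, 0.491, 1.559, -0, 1.092, -0.106], TCP at [256.471, -569.973, 214.661] pointing down, gripper open.
Joint ranges: [-3.1, 3.1], [-0.84, 2.19], [0.05, 2.79], [-1.13, 4.28], [0.06, 2.93], [-2.69, 2.69]. Speed limits (rad/s): [2.22, 2.22, 2.79, 3.14, 3.14, 3.14].

### API

Orientations are given as [roll, pitch, yaw] about the fixed x, y, z axes, in that order (R = Rz(yaw) Ry(pitch) Rx(roll)).
In Python, from cell import * gives the robot as it stands.
- The arm moves only by the tool step_arm, never from a script. Its argument "plan" is a list of rows, each an object of numbers: "x", "y", "z": the shift along the tool's x, y, z in units of 25 mm (1.0 is 25 mm); "rx", "ry", "rz": the turn, a rotation vector about the tool's x, y, z in units of 0.1 rad (1.0 is 0.1 rad). In form: [{"x": .., "y": .., "z": .., "rx": .., "ry": .., "rz": ..}, ...]. A call has exactly 10 rows; each row shifts and turns the commanded pose from where the row before left it, along the tool's axes as they then stand; what a row does not reach is not made up. A row lasts 1/12 s, in which the tool goes at most 41.7 mm and 7.16 degrees, less where a joint would pass 70% of its speed; a pose out of reach is approached as far as the arm can. A call with a number of a shift or a turn outside -1 to 1 is refused whole. A call with a gripper value outside its range is refused whole. "jaw" is the closure, from -1 (fully open) to 1 (shut), so that 0 is half open, set as the call begins (left out, the last holds). The fingers move at their own pace and stop on an object; the grip force is fixed at half the most. Time passes only in rows, so rows that do not move let the fingers close, or fill a call up. It gives the time, the measured TCP pose, the force, the opening and the grip force at its end, in the units of the state.
- state(): the state, without advancing time (a new reading comes with each control period).
- read_camera(name): name is "scene" or "side" or "wrist"; returns a dict with "image" (420x560x3 uint8, red, green, blue), "depth" (420x560 float32, mm along the optical axis (not along the pixel's ray), 0 where there is no reading), "vfov" (degrees; the focal length in pixels is half the picture's height over the tangent of half this angle, whatever the lens; pixels are square), "cx", "cy" (the principal point, pixels), "R" (3x3) and "t" (3): a world point X has camera coordinates R X + t. Camera axes: x right, y down, z forward; pixel columns grow to the right and rows downward; lengths in mm; the calibration is good to about 2 mm. A picture is of the moment at which its call begins.
- job_done(): hands the job in; it is judged then, once.
The state is a dict: "t": time; "joints": joint angles; "qvel": joint speeds; "tau": joint torques, N m; "eef_pos": TCP position; "tcp_rot": TCP orientation; "ft_force": force on the tool from outside, world axes, zero at the start; "moment": the same for the moment, N m; "opening": opening from 0.0 (shut) to 1.0 (fully open); "grip_force": force on a finger pad.
Only numpy, scipy, OpenCV 4.12 (cv2) and the standard library are available. Lean on these libraries where they do the work, as an engineer would, in place of code of your own. Each camera call takes 0.05 s, during which the arm holds its last target. There are 200 camera calls.

## Working session

There is one attempt and no reset: what is moved stays moved. The work goes in short steps, Python scripts to look and compute and a tool call to move; the robot and the scene stay as the last step left them, time stands still between calls to the robot, and variables do not carry over. Pictures are saved under pics/ and viewed, at most 10 in all, crops included, and the job is handed in when it is done.

Besides the shell and the picture viewer there is one more tool, called after "Emit:" as name([rows], argument=value, ...), one row to a line, values as JSON. step_arm: Moves the arm, as the interface text tells. Shifts and turns lie within -1 to 1; 1 stands for 25 mm of shift or 0.1 rad of turn. Its arguments: {"type":"object","properties":{"plan":{"type":"array","items":{"type":"object","properties":{"x":{"type":"number"},"y":{"type":"number"},"z":{"type":"number"},"rx":{"type":"number"},"ry":{"type":"number"},"rz":{"type":"number"}}}},"jaw":{"type":"number"}},"required":["plan"]}

```bash
mkdir -p pics
cat > h.py <<'E'
from cell import *
import numpy as np, cv2
def cam(n):
    c=read_camera(n); im=c["image"]; f=im.shape[0]/2/np.tan(np.radians(c["vfov"])/2)
    return c,im,f
def world(c,f,u,v,d):
    p=np.array([(u-c["cx"])/f*d,(v-c["cy"])/f*d,d]); return c["R"].T@(p-c["t"])
def cloud(c,f):
    d=c["depth"]; v,u=np.mgrid[:d.shape[0],:d.shape[1]]
    P=np.stack([(u-c["cx"])/f*d,(v-c["cy"])/f*d,d],-1)
    return (P-c["t"])@c["R"]
E
python3 - <<'E'
from h import *
ims=[]
for n in("scene","side"):
    c,im,f=cam(n); cv2.imwrite(f"pics/{n}.png",im[:,:,::-1])
    P=cloud(c,f); hsv=cv2.cvtColor(im,cv2.COLOR_RGB2HSV); ok=c["depth"]>0
    print(n,"campos",(-c["R"].T@c["t"]).round())
    for nm,lo,hi in(("g",35,85),("y",20,34)):
        m=cv2.inRange(hsv,(lo,90,60),(hi,255,255))
        k,l,s,ce=cv2.connectedComponentsWithStats(m)
        for i in range(1,k):
            if s[i,4]<40: continue
            q=P[(l==i)&ok]
            if len(q): print(nm,s[i],np.median(q,0).round(),np.percentile(q,5,0).round(),np.percentile(q,95,0).round())
print(state())
E
```

```text
scene campos [969. 516. 835.]
g [214 175  11   9  59] [ 554. -172.   69.] [ 545. -181.   59.] [ 564. -166.   89.]
g [219 189  11  11  64] [ 579. -119.   72.] [ 569. -125.   58.] [ 593. -113.   91.]
g [228 202  11  12  72] [592. -65.  73.] [580. -69.  59.] [605. -61.  92.]
g [243 217   9  14  63] [604.   0.  76.] [590.  -3.  58.] [614.   3.  92.]
g [260 232   9  16  56] [605.  65.  76.] [590.  61.  59.] [616.  67.  93.]
g [374 363  35  35 801] [652. 463.  95.] [630. 442.  19.] [661. 477. 117.]
side campos [ 165.  682. 1017.]
g [290 161   9  14  46] [ 576. -120.   73.] [ 567. -127.   54.] [ 592. -116.   90.]
g [275 174   9  13  60] [589. -66.  72.] [579. -77.  48.] [606. -63.  89.]
g [258 191  11  11  66] [598.  -3.  70.] [587.  -5.  56.] [613.   1.  89.]
g [243 209  12  11  73] [599.  62.  72.] [589.  58.  55.] [613.  65.  90.]
g [115 334  35  41 852] [614. 466.  94.] [603. 442.  17.] [638. 478. 118.]
y [235 238  14   9  92] [572. 138.  71.] [561. 132.  56.] [583. 144.  90.]
{'t': 0.1, 'joints': array([-1.25358539e+00,  4.91500750e-01,  1.55941873e+00, -3.08603164e-06,
        1.09171018e+00, -1.05581243e-01]), 'qvel': array([ 8.89970350e-05, -7.34650696e-04, -2.25040023e-03,  8.47322875e-04,
        6.17788245e-04, -1.12226563e-03]), 'tau': array([ 2.86634808e-03, -6.13623118e+01, -2.58607739e+01,  6.94320747e-02,
        4.70336457e-02, -3.33154355e-05]), 'eef_pos': array([ 256.40049551, -569.73069283,  214.10886564]), 'tcp_rot': array([-3.14056112e+00, -1.06564166e-04,  4.22793550e-01]), 'ft_force': array([ 0.58957437, -0.40324787, -0.0370125 ]), 'moment': array([-0.01906633,  0.08100901,  0.03336321]), 'grip_force': 0.0, 'opening': 0.9987667853263915}
```

View pics/scene.png

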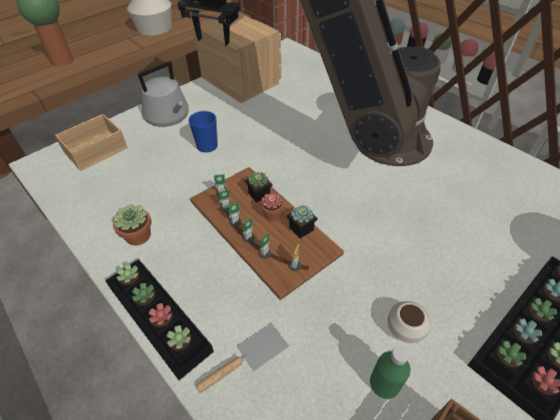

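View pics/side.png

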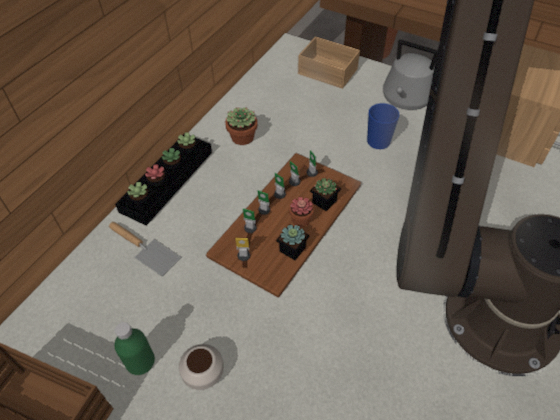

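Both pictures show the row clear. The tags run from tag 1 at scene pixel (220,185) to yellow at (296,258), with the three pots on the robot side. I'll turn the tool to yaw 90° (tool x = world y, tool y = world x) and go above the row for a close look.

Emit:
step_arm([
  {"z": -0.4, "rz": -1},
  {"z": -0.4, "rz": -1},
  {"z": -0.4, "rz": -1},
  {"z": -0.4, "rz": -1},
  {"z": -0.4, "rz": -1},
  {"z": -0.4, "rz": -1},
  {"z": -0.4, "rz": -1},
  {"z": -0.4, "rz": -1},
  {"z": -0.4, "rz": -1},
  {"z": -0.4, "rz": -1},
], jaw=1)

```text
schema error: expected keys x, y, z, rx, ry, rz
```

Emit:
step_arm([
  {"rz": -0.8},
  {"rz": -0.68},
  {"x": 0.9, "y": 0.6},
  {"x": 0.9, "y": 0.6},
  {"x": 0.9, "y": 0.6},
  {"x": 0.9, "y": 0.6},
  {"x": 0.9, "y": 0.6},
  {"x": 0.9, "y": 0.6},
  {"x": 0.9, "y": 0.6},
  {"x": 0.9, "y": 0.6},
])

```text
schema error: expected keys x, y, z, rx, ry, rz
```

Emit:
step_arm([
  {"x": 0.9, "y": 0.6},
  {"x": 0.9, "y": 0.6},
  {"x": 0.9, "y": 0.6},
  {"x": 0.9, "y": 0.6},
  {"x": 0.9, "y": 0.6},
  {"x": 0.9, "y": 0.6},
  {"x": 0.9, "y": 0.6},
  {"x": 0.9, "y": 0.6},
  {"x": 0.6},
  {},
])

```text
schema error: expected keys x, y, z, rx, ry, rz
```

Run:
```python
from h import *
s=state(); print(s["t"],s["eef_pos"],s["tcp_rot"],s["joints"],s["opening"])
c,im,f=cam("wrist"); cv2.imwrite("pics/w1.png",im[:,:,::-1])
P=cloud(c,f); hsv=cv2.cvtColor(im,cv2.COLOR_RGB2HSV); ok=c["depth"]>0
print("campos",(-c["R"].T@c["t"]).round(), c["R"].round(2).tolist())
for nm,lo,hi in(("g",35,85),("y",20,34)):
    m=cv2.inRange(hsv,(lo,90,60),(hi,255,255)); k,l,st,ce=cv2.connectedComponentsWithStats(m)
    for i in range(1,k):
        if st[i,4]<80: continue
        q=P[(l==i)&ok]
        if len(q): print(nm,st[i],np.median(q,0).round(),np.percentile(q,5,0).round(),np.percentile(q,95,0).round())
```

```text
0.1 [ 256.40049551 -569.73069283  214.10886564] [-3.14056112e+00 -1.06564166e-04  4.22793550e-01] [-1.25358539e+00  4.91500750e-01  1.55941873e+00 -3.08603164e-06
  1.09171018e+00 -1.05581243e-01] 0.9987667853263915
campos [ 322. -540.  383.] [[0.41, -0.91, 0.0], [-0.88, -0.4, 0.26], [-0.24, -0.11, -0.97]]
y [ 71 273  35  62 772] [ 262. -514.  309.] [ 254. -517.  300.] [ 266. -512.  312.]
y [463 273  36  62 806] [ 302. -602.  308.] [ 294. -605.  300.] [ 306. -600.  312.]
y [485 347  75   9 396] [ 297. -610.  316.] [ 294. -616.  314.] [ 300. -603.  318.]
```

View pics/w1.png

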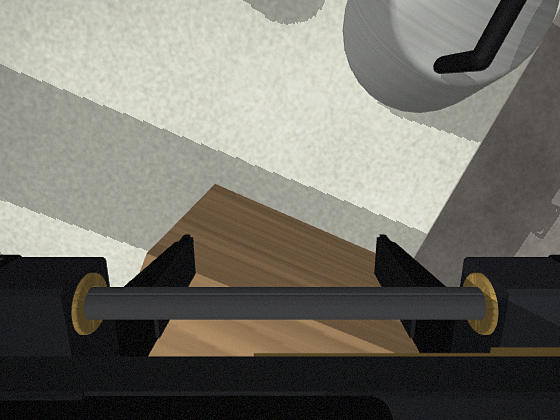

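Every row needs all six keys, so the calls were refused and nothing moved. The wrist view shows only the wooden block below (pixel 220,270) and the kettle. I'll rise first, then turn.

Emit:
step_arm([
  {"x": 0, "y": 0, "z": -1, "rx": 0, "ry": 0, "rz": 0},
  {"x": 0, "y": 0, "z": -1, "rx": 0, "ry": 0, "rz": 0},
  {"x": 0, "y": 0, "z": -1, "rx": 0, "ry": 0, "rz": -1},
  {"x": 0, "y": 0, "z": -1, "rx": 0, "ry": 0, "rz": -1},
  {"x": 0, "y": 0, "z": 0, "rx": 0, "ry": 0, "rz": -1},
  {"x": 0, "y": 0, "z": 0, "rx": 0, "ry": 0, "rz": -1},
  {"x": 0, "y": 0, "z": 0, "rx": 0, "ry": 0, "rz": -1},
  {"x": 0, "y": 0, "z": 0, "rx": 0, "ry": 0, "rz": -1},
  {"x": 0, "y": 0, "z": 0, "rx": 0, "ry": 0, "rz": -1},
  {"x": 0, "y": 0, "z": 0, "rx": 0, "ry": 0, "rz": -1},
], jaw=1)

```text
t: 0.98
eef_pos: [256.4, -569.8, 314.4]
tcp_rot: [-3.141, -0.0, 1.228]
ft_force: [0.2, -0.6, -0.1]
opening: 0.357
grip_force: 0.0
```

Emit:
step_arm([
  {"x": 0, "y": 0, "z": 0, "rx": 0, "ry": 0, "rz": -1},
  {"x": 0, "y": 0, "z": 0, "rx": 0, "ry": 0, "rz": -1},
  {"x": 0, "y": 0, "z": 0, "rx": 0, "ry": 0, "rz": -1},
  {"x": 0, "y": 0, "z": 0, "rx": 0, "ry": 0, "rz": -0.48},
  {"x": 0.9, "y": 0.8, "z": 0, "rx": 0, "ry": 0, "rz": 0},
  {"x": 0.9, "y": 0.8, "z": 0, "rx": 0, "ry": 0, "rz": 0},
  {"x": 0.9, "y": 0.8, "z": 0, "rx": 0, "ry": 0, "rz": 0},
  {"x": 0.9, "y": 0.8, "z": 0, "rx": 0, "ry": 0, "rz": 0},
  {"x": 0.9, "y": 0.8, "z": 0, "rx": 0, "ry": 0, "rz": 0},
  {"x": 0.9, "y": 0.8, "z": 0, "rx": 0, "ry": 0, "rz": 0},
])

```text
t: 1.82
eef_pos: [377.2, -433.7, 314.5]
tcp_rot: [-3.141, -0.0, 1.571]
ft_force: [1.2, -0.9, -0.5]
opening: 0.007
grip_force: 0.0
```

Emit:
step_arm([
  {"x": 0.9, "y": 0.8, "z": 0, "rx": 0, "ry": 0, "rz": 0},
  {"x": 0.9, "y": 0.8, "z": 0, "rx": 0, "ry": 0, "rz": 0},
  {"x": 0.9, "y": 0.8, "z": 0, "rx": 0, "ry": 0, "rz": 0},
  {"x": 0.9, "y": 0.8, "z": 0, "rx": 0, "ry": 0, "rz": 0},
  {"x": 0.9, "y": 0.8, "z": 0, "rx": 0, "ry": 0, "rz": 0},
  {"x": 0.9, "y": 0.8, "z": 0, "rx": 0, "ry": 0, "rz": 0},
  {"x": 0.9, "y": 0.8, "z": 0, "rx": 0, "ry": 0, "rz": 0},
  {"x": 0.9, "y": 0.8, "z": 0, "rx": 0, "ry": 0, "rz": 0},
  {"x": 0.9, "y": 0, "z": 0, "rx": 0, "ry": 0, "rz": 0},
  {"x": 0, "y": 0, "z": 0, "rx": 0, "ry": 0, "rz": 0},
])

```text
t: 2.65
eef_pos: [537.1, -229.1, 314.3]
tcp_rot: [-3.141, -0.001, 1.574]
ft_force: [-0.1, 0.1, 0.2]
opening: 0.002
grip_force: 0.0
```

```bash
cat > w.py <<'E'
from h import *
import sys
s=state(); print(s["t"],s["eef_pos"],s["tcp_rot"],s["joints"],s["opening"],s["ft_force"])
c,im,f=cam("wrist"); cv2.imwrite(f"pics/{sys.argv[1]}.png",im[:,:,::-1])
P=cloud(c,f); hsv=cv2.cvtColor(im,cv2.COLOR_RGB2HSV); ok=c["depth"]>0
print("campos",(-c["R"].T@c["t"]).round(),f)
np.savez("/tmp/w.npz",P=P,im=im)
for nm,lo,hi in(("g",35,85),("y",20,34)):
    m=cv2.inRange(hsv,(lo,90,60),(hi,255,255)); k,l,st,ce=cv2.connectedComponentsWithStats(m)
    for i in range(1,k):
        if st[i,4]<60: continue
        q=P[(l==i)&ok]
        if len(q): print(nm,st[i],np.median(q,0).round(),np.percentile(q,5,0).round(),np.percentile(q,95,0).round())
E
python3 w.py w2
```

```text
2.65 [ 537.05998861 -229.06091988  314.32273638] [-3.14091175e+00 -1.08759121e-03  1.57389392e+00] [-5.16540960e-01  3.48310692e-01  1.52101392e+00  6.33731969e-04
  1.27339918e+00 -5.19824973e-01] 0.0022137935400375584 [-0.13222966  0.05658816  0.16596645]
campos [ 536. -156.  483.] 348.48153917438975
g [326  17  28   9  91] [593. -66.  90.] [580. -69.  86.] [605. -63.  91.]
g [215  41  29  13  88] [478. -88.  81.] [463. -94.  76.] [491. -84.  84.]
g [217  54  39  28 163] [ 480. -110.   81.] [ 467. -120.   76.] [497. -99.  85.]
g [311  70  29  18 166] [ 580. -120.   83.] [ 568. -126.   57.] [ 592. -115.   90.]
g [290 122  23  15  65] [ 555. -174.   90.] [ 545. -181.   88.] [ 565. -167.   91.]
g [500 160  27  23 181] [ 801. -219.   88.] [ 784. -231.   78.] [ 809. -211.   90.]
y [277 273   5  62 207] [ 535. -199.  411.] [ 535. -206.  405.] [ 536. -195.  413.]
y [288 273   5  62 205] [ 538. -200.  411.] [ 537. -206.  405.] [ 538. -195.  413.]
y [272 347 121  10 686] [ 548. -208.  416.] [ 537. -209.  415.] [ 559. -207.  418.]
y [ 73 353  85   4 190] [ 499. -208.  417.] [ 491. -209.  416.] [ 507. -207.  418.]
y [158 353  39   4  96] [ 513. -208.  417.] [ 509. -209.  416.] [ 516. -207.  418.]
y [197 353  35   4  89] [ 521. -208.  417.] [ 517. -209.  416.] [ 524. -207.  418.]
y [236 353  35   4  94] [ 529. -208.  417.] [ 526. -209.  416.] [ 533. -207.  418.]
```

View pics/w2.png

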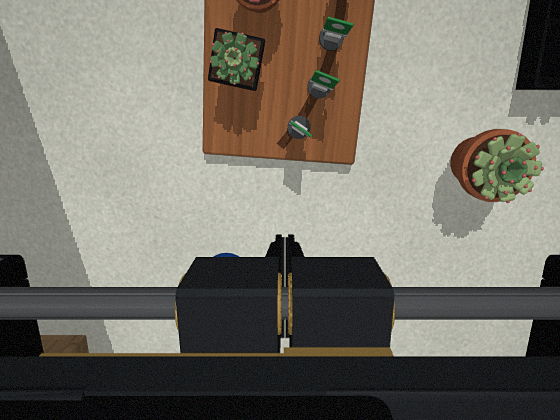

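Wrist view: tags 1, 2 and 3 at pixels (300,128), (322,80) and (338,27), pot_a at (235,57). The tops are at about 90 mm, matching the 91 mm expected. One more look further along for tags 4–6.

Emit:
step_arm([
  {"x": 0.8, "y": 0.1, "z": 0, "rx": 0, "ry": 0, "rz": 0},
  {"x": 0.8, "y": 0.1, "z": 0, "rx": 0, "ry": 0, "rz": 0},
  {"x": 0.8, "y": 0.1, "z": 0, "rx": 0, "ry": 0, "rz": 0},
  {"x": 0.8, "y": 0.1, "z": 0, "rx": 0, "ry": 0, "rz": 0},
  {"x": 0.8, "y": 0.1, "z": 0, "rx": 0, "ry": 0, "rz": 0},
  {"x": 0.8, "y": 0.1, "z": 0, "rx": 0, "ry": 0, "rz": 0},
  {"x": 0.8, "y": 0.1, "z": 0, "rx": 0, "ry": 0, "rz": 0},
  {"x": 0.8, "y": 0.1, "z": 0, "rx": 0, "ry": 0, "rz": 0},
  {"x": 0, "y": 0, "z": 0, "rx": 0, "ry": 0, "rz": 0},
  {"x": 0, "y": 0, "z": 0, "rx": 0, "ry": 0, "rz": 0},
])

```text
t: 3.53
eef_pos: [556.5, -72.8, 314.6]
tcp_rot: [-3.142, 0.0, 1.572]
ft_force: [0.0, -0.3, -0.4]
opening: 0.002
grip_force: 0.0
```

```bash
cp /tmp/w.npz /tmp/w_a.npz; python3 w.py w3
python3 - <<'E'
import numpy as np,cv2
for n in("w_a","w"):
    d=np.load(f"/tmp/{n}.npz"); P=d["P"]; hsv=cv2.cvtColor(d["im"],cv2.COLOR_RGB2HSV)
    # post+foot-top points: grey, above board, below tag, near row
    m=(P[...,2]>21)&(P[...,2]<52)&(P[...,0]>520)&(P[...,0]<640)&(hsv[...,1]<90)&(np.abs(P[...,1])<220)
    k,l,st,ce=cv2.connectedComponentsWithStats(m.astype(np.uint8))
    for i in range(1,k):
        if st[i,4]<30: continue
        q=P[l==i]; print(n,st[i],np.median(q,0).round(),q.min(0).round(),q.max(0).round())
E
```

```text
3.5333 [556.46328714 -72.75599852 314.63596623] [-3.14158721e+00  3.80807683e-04  1.57165398e+00] [-2.47527585e-01  3.11863825e-01  1.57493660e+00 -3.89770412e-04
  1.25470391e+00 -2.48264096e-01] 0.0016774102986020774 [ 0.02262983 -0.3460795  -0.39410317]
campos [556.   0. 483.] 348.48153917438975
g [314  46  29  13 109] [598.  63.  89.] [589.  59.  60.] [614.  66.  91.]
g [312 110  27   7  86] [598.  -0.  89.] [588.  -5.  60.] [613.   1.  91.]
g [304 165  25  11 100] [591. -65.  89.] [580. -68.  61.] [605. -62.  91.]
g [293 208  25  13 100] [ 580. -118.   88.] [ 568. -124.   59.] [ 593. -113.   90.]
y [277 273   5  62 220] [554. -42. 411.] [554. -50. 405.] [555. -39. 413.]
y [288 273   5  62 199] [557. -43. 411.] [557. -50. 405.] [557. -39. 413.]
y [206 347 187   9 806] [565. -52. 417.] [542. -52. 415.] [578. -51. 418.]
y [ 69 353  53   3 106] [514. -52. 417.] [509. -52. 416.] [519. -51. 418.]
y [122 353  54   3 113] [526. -52. 417.] [520. -52. 416.] [531. -51. 418.]
w_a [319  29  27  21 350] [590. -73.  24.] [578. -82.  21.] [607. -59.  51.]
w_a [308  77  22  21 242] [ 576. -129.   23.] [ 565. -138.   21.] [ 592. -114.   50.]
w_a [288 116  22  23 317] [ 554. -174.   23.] [ 541. -189.   21.] [ 568. -161.   51.]
w [291   0  20   6  73] [574. 126.  23.] [564. 122.  21.] [586. 128.  25.]
w [311  50  25  24 284] [602.  56.  23.] [589.  46.  21.] [617.  73.  52.]
w [309 103  22  24 294] [601.  -6.  23.] [587. -18.  21.] [614.  11.  52.]
w [301 154  24  22 277] [592. -63.  23.] [578. -82.  21.] [607. -53.  52.]
w [291 195  23  19 263] [ 580. -118.   24.] [ 565. -134.   21.] [ 594. -109.   51.]
w [273 230  19  12  79] [ 554. -165.   23.] [ 540. -176.   21.] [ 565. -160.   25.]
```

View pics/w3.png

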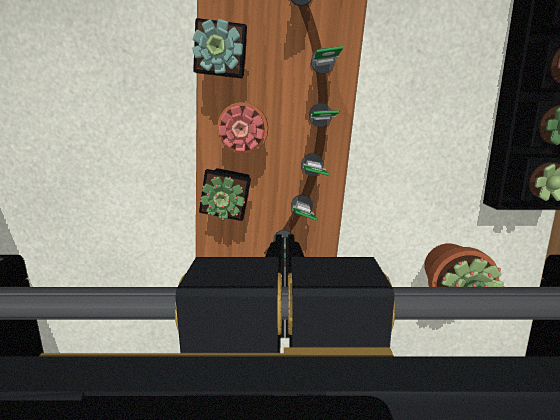

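Wrist view: feet 2–5 at pixels (302,205), (313,165), (320,115) and (323,62), pots well to the left. Foot extents (about 29–30 mm, as specified) give these stand centres:

| Stand | x (mm) | y (mm) |
|---|---|---|
| 1 | 554 | -174 |
| 2 | 579 | -124 |
| 3 | 592 | -67 |
| 4 | 600 | -3 |
| 5 | 603 | 60 |
| 6 | 572 | 138 |

Next I go down ahead of tag 1, to about (534,-215,62).

Emit:
step_arm([
  {"x": -0.63, "y": -0.1, "z": 0.6, "rx": 0, "ry": 0, "rz": 0},
  {"x": -0.63, "y": -0.1, "z": 0.6, "rx": 0, "ry": 0, "rz": 0},
  {"x": -0.63, "y": -0.1, "z": 0.6, "rx": 0, "ry": 0, "rz": 0},
  {"x": -0.63, "y": -0.1, "z": 0.6, "rx": 0, "ry": 0, "rz": 0},
  {"x": -0.63, "y": -0.1, "z": 0.6, "rx": 0, "ry": 0, "rz": 0},
  {"x": -0.63, "y": -0.1, "z": 0.6, "rx": 0, "ry": 0, "rz": 0},
  {"x": -0.63, "y": -0.1, "z": 0.6, "rx": 0, "ry": 0, "rz": 0},
  {"x": -0.63, "y": -0.1, "z": 0.6, "rx": 0, "ry": 0, "rz": 0},
  {"x": -0.63, "y": -0.1, "z": 0.6, "rx": 0, "ry": 0, "rz": 0},
  {"x": 0, "y": 0, "z": 0.6, "rx": 0, "ry": 0, "rz": 0},
])

```text
t: 4.42
eef_pos: [533.1, -218.1, 163.8]
tcp_rot: [3.141, 0.001, 1.568]
ft_force: [-0.3, -0.4, 0.1]
opening: 0.003
grip_force: 0.0
```

Emit:
step_arm([
  {"x": 0, "y": 0, "z": 0.5, "rx": 0, "ry": 0, "rz": 0},
  {"x": 0, "y": 0, "z": 0.5, "rx": 0, "ry": 0, "rz": 0},
  {"x": 0, "y": 0, "z": 0.5, "rx": 0, "ry": 0, "rz": 0},
  {"x": 0, "y": 0, "z": 0.5, "rx": 0, "ry": 0, "rz": 0},
  {"x": 0, "y": 0, "z": 0.5, "rx": 0, "ry": 0, "rz": 0},
  {"x": 0, "y": 0, "z": 0.5, "rx": 0, "ry": 0, "rz": 0},
  {"x": 0, "y": 0, "z": 0.5, "rx": 0, "ry": 0, "rz": 0},
  {"x": 0, "y": 0, "z": 0.5, "rx": 0, "ry": 0, "rz": 0},
  {"x": 0, "y": 0, "z": 0.1, "rx": 0, "ry": 0, "rz": 0},
  {"x": 0, "y": 0, "z": 0, "rx": 0, "ry": 0, "rz": 0},
])

```text
t: 5.25
eef_pos: [533.3, -215.2, 61.4]
tcp_rot: [-3.14, -0.001, 1.57]
ft_force: [-0.3, 0.5, -0.2]
opening: 0.009
grip_force: 0.0
```

Emit:
step_arm([
  {"x": 0.24, "y": 0.12, "z": 0, "rx": 0, "ry": 0, "rz": 0},
  {"x": 0.24, "y": 0.12, "z": 0, "rx": 0, "ry": 0, "rz": 0},
  {"x": 0.24, "y": 0.12, "z": 0, "rx": 0, "ry": 0, "rz": 0},
  {"x": 0.24, "y": 0.12, "z": 0, "rx": 0, "ry": 0, "rz": 0},
  {"x": 0.24, "y": 0.12, "z": 0, "rx": 0, "ry": 0, "rz": 0},
  {"x": 0.24, "y": 0.12, "z": 0, "rx": 0, "ry": 0, "rz": 0},
  {"x": 0.24, "y": 0.12, "z": 0, "rx": 0, "ry": 0, "rz": 0},
  {"x": 0.24, "y": 0.12, "z": 0, "rx": 0, "ry": 0, "rz": 0},
  {"x": 0.24, "y": 0.12, "z": 0, "rx": 0, "ry": 0, "rz": 0},
  {"x": 0.24, "y": 0.12, "z": 0, "rx": 0, "ry": 0, "rz": 0},
])

```text
t: 6.08
eef_pos: [564.3, -153.5, 62.1]
tcp_rot: [3.142, 0.0, 1.571]
ft_force: [-0.1, 0.1, -0.7]
opening: 0.005
grip_force: 0.1
```

Run:
```python
from h import *
for n in("scene","side"):
    c,im,f=cam(n); im=im[:,:,::-1]
    a=im[140:290,180:340] if n=="scene" else im[130:280,200:360]
    cv2.imwrite(f"pics/{n}2.png",cv2.resize(a,None,fx=4,fy=4,interpolation=cv2.INTER_CUBIC))
```

```text
(no output)
```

View pics/scene2.png

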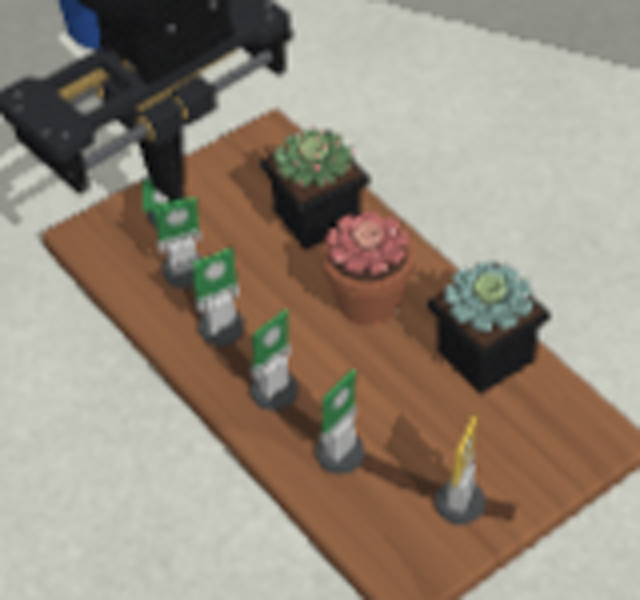

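In this crop the finger tip is behind tag 2 at (178,215), and a green patch shows at (150,195) beside the finger. I'll check by depth whether tag 1 really folded.

```bash
cat > g.py <<'E'
from h import *
for n in("scene","side"):
    c,im,f=cam(n); P=cloud(c,f); hsv=cv2.cvtColor(im,cv2.COLOR_RGB2HSV)
    m=cv2.inRange(hsv,(35,90,40),(85,255,255)).astype(bool)&(P[...,0]>520)&(P[...,0]<640)&(abs(P[...,1])<220)
    k,l,st,ce=cv2.connectedComponentsWithStats(m.astype(np.uint8))
    for i in range(1,k):
        q=P[l==i]
        if st[i,4]>5: print(n,st[i],np.median(q,0).round(),q.min(0).round(),q.max(0).round())
E
python3 g.py
```

```text
scene [215 185  15  15  92] [ 578. -122.   67.] [ 554. -205.   16.] [ 594. -112.   94.]
scene [228 202  11  12  71] [593. -65.  72.] [ 579. -113.   25.] [606. -60.  94.]
scene [243 217   9  14  63] [604.   0.  76.] [587.  -3.  57.] [616.   3.  93.]
scene [260 232   9  16  56] [605.  65.  77.] [590.  37.  18.] [617.  67.  92.]
side [290 161   9  14  45] [ 575. -121.   76.] [ 565. -174.   13.] [ 617. -112.   95.]
side [298 161  16   9  62] [ 558. -156.   59.] [ 545. -187.   16.] [ 600. -138.   73.]
side [275 174   9  13  61] [588. -67.  71.] [ 578. -109.   14.] [627. -62.  91.]
side [258 191  11  11  64] [599.  -2.  71.] [586. -40.  16.] [638.   2.  91.]
side [243 209  12  11  74] [599.  62.  70.] [587.  30.  18.] [640.  66.  93.]
```

View pics/side2.png

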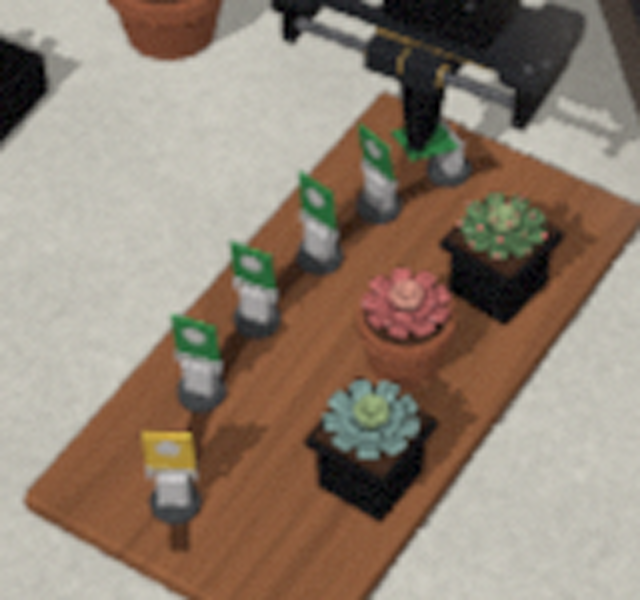

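The side crop shows tag 1 lying flat under the finger at (425,140), green at z of about 59, and all the others standing. I'll go on with the stroke.

Emit:
step_arm([
  {"x": 0.24, "y": 0.12, "z": 0, "rx": 0, "ry": 0, "rz": 0},
  {"x": 0.24, "y": 0.12, "z": 0, "rx": 0, "ry": 0, "rz": 0},
  {"x": 0.24, "y": 0.12, "z": 0, "rx": 0, "ry": 0, "rz": 0},
  {"x": 0.24, "y": 0.11, "z": 0, "rx": 0, "ry": 0, "rz": 0},
  {"x": 0.24, "y": 0.1, "z": 0, "rx": 0, "ry": 0, "rz": 0},
  {"x": 0.24, "y": 0.06, "z": 0, "rx": 0, "ry": 0, "rz": 0},
  {"x": 0.24, "y": 0.06, "z": 0, "rx": 0, "ry": 0, "rz": 0},
  {"x": 0.24, "y": 0.06, "z": 0, "rx": 0, "ry": 0, "rz": 0},
  {"x": 0.24, "y": 0.06, "z": 0, "rx": 0, "ry": 0, "rz": 0},
  {"x": 0.24, "y": 0.06, "z": 0, "rx": 0, "ry": 0, "rz": 0},
])

```text
t: 7.12
eef_pos: [585.8, -93.5, 62.1]
tcp_rot: [3.142, 0.0, 1.571]
ft_force: [0.1, 0.1, 0.6]
opening: 0.005
grip_force: 0.1
```

Emit:
step_arm([
  {"x": 0.24, "y": 0.05, "z": 0, "rx": 0, "ry": 0, "rz": 0},
  {"x": 0.24, "y": 0.05, "z": 0, "rx": 0, "ry": 0, "rz": 0},
  {"x": 0.24, "y": 0.05, "z": 0, "rx": 0, "ry": 0, "rz": 0},
  {"x": 0.24, "y": 0.05, "z": 0, "rx": 0, "ry": 0, "rz": 0},
  {"x": 0.24, "y": 0.04, "z": 0, "rx": 0, "ry": 0, "rz": 0},
  {"x": 0.24, "y": 0.03, "z": 0, "rx": 0, "ry": 0, "rz": 0},
  {"x": 0.24, "y": 0.03, "z": 0, "rx": 0, "ry": 0, "rz": 0},
  {"x": 0.24, "y": 0.03, "z": 0, "rx": 0, "ry": 0, "rz": 0},
  {"x": 0.24, "y": 0.03, "z": 0, "rx": 0, "ry": 0, "rz": 0},
  {"x": 0.24, "y": 0.03, "z": 0, "rx": 0, "ry": 0, "rz": 0},
])

```text
t: 7.95
eef_pos: [595.5, -33.6, 62.1]
tcp_rot: [3.142, 0.0, 1.571]
ft_force: [0.5, -0.2, 0.1]
opening: 0.002
grip_force: 0.1
```

```bash
python3 g.py
```

```text
scene [216 185   4   3   8] [ 566. -170.   59.] [ 561. -177.   56.] [630. -58. 184.]
scene [225 203   8   5  19] [591. -91.  62.] [ 570. -118.   24.] [619. -29. 138.]
scene [230 213  11  11  48] [604. -53.  60.] [590. -69.  23.] [614. -32.  75.]
scene [243 217   9  14  64] [605.   0.  77.] [589.  -3.  58.] [616.   4.  94.]
scene [260 232   9  16  56] [605.  65.  75.] [589.  36.  20.] [616.  67.  94.]
side [280 174   9   6  20] [591. -92.  61.] [ 540. -129.   16.] [620.  -9. 158.]
side [273 184  10  10  44] [587. -49.  58.] [579. -63.  51.] [593. -30.  86.]
side [258 191  11  11  67] [597.  -2.  70.] [585. -40.  14.] [638.   2.  91.]
side [243 209  12  11  71] [601.  62.  70.] [587.  58.  53.] [615.  66.  91.]
```

Emit:
step_arm([
  {"x": 0.24, "y": 0.04, "z": 0, "rx": 0, "ry": 0, "rz": 0},
  {"x": 0.24, "y": 0.04, "z": 0, "rx": 0, "ry": 0, "rz": 0},
  {"x": 0.24, "y": 0.04, "z": 0, "rx": 0, "ry": 0, "rz": 0},
  {"x": 0.24, "y": 0.04, "z": 0, "rx": 0, "ry": 0, "rz": 0},
  {"x": 0.24, "y": 0.04, "z": 0, "rx": 0, "ry": 0, "rz": 0},
  {"x": 0.24, "y": 0.02, "z": 0, "rx": 0, "ry": 0, "rz": 0},
  {"x": 0.24, "y": 0.02, "z": 0, "rx": 0, "ry": 0, "rz": 0},
  {"x": 0.24, "y": 0.02, "z": 0, "rx": 0, "ry": 0, "rz": 0},
  {"x": 0.24, "y": 0.01, "z": 0, "rx": 0, "ry": 0, "rz": 0},
  {"x": 0.24, "y": 0.01, "z": 0, "rx": 0, "ry": 0, "rz": 0},
])

```text
t: 8.88
eef_pos: [602.5, 26.4, 62.1]
tcp_rot: [3.142, 0.0, 1.571]
ft_force: [-0.1, -0.5, 0.5]
opening: 0.006
grip_force: 0.1
```

Emit:
step_arm([
  {"x": 0.24, "y": 0, "z": 0, "rx": 0, "ry": 0, "rz": 0},
  {"x": 0.24, "y": 0, "z": 0, "rx": 0, "ry": 0, "rz": 0},
  {"x": 0.24, "y": 0, "z": 0, "rx": 0, "ry": 0, "rz": 0},
  {"x": 0.24, "y": 0, "z": 0, "rx": 0, "ry": 0, "rz": 0},
  {"x": 0.24, "y": 0, "z": 0, "rx": 0, "ry": 0, "rz": 0},
  {"x": 0.24, "y": -0.02, "z": 0, "rx": 0, "ry": 0, "rz": 0},
  {"x": 0.24, "y": -0.03, "z": 0, "rx": 0, "ry": 0, "rz": 0},
  {"x": 0.24, "y": -0.03, "z": 0, "rx": 0, "ry": 0, "rz": 0},
  {"x": 0.24, "y": -0.03, "z": 0, "rx": 0, "ry": 0, "rz": 0},
  {"x": 0.24, "y": -0.03, "z": 0, "rx": 0, "ry": 0, "rz": 0},
])

```text
t: 9.72
eef_pos: [598.9, 86.4, 62.1]
tcp_rot: [3.142, 0.0, 1.571]
ft_force: [0.5, 0.2, 0.8]
opening: 0.005
grip_force: 0.1
```

Emit:
step_arm([
  {"x": 0.2, "y": -0.03, "z": 0, "rx": 0, "ry": 0, "rz": 0},
  {"x": 0.2, "y": -0.03, "z": 0, "rx": 0, "ry": 0, "rz": 0},
  {"x": 0.1, "y": 0, "z": 0, "rx": 0, "ry": 0, "rz": 0},
  {"x": 0, "y": 0, "z": 0, "rx": 0, "ry": 0, "rz": 0},
  {"x": 0, "y": 0, "z": 0, "rx": 0, "ry": 0, "rz": 0},
  {"x": 0, "y": 0, "z": 0, "rx": 0, "ry": 0, "rz": 0},
  {"x": 0, "y": 0, "z": 0, "rx": 0, "ry": 0, "rz": 0},
  {"x": 0, "y": 0, "z": 0, "rx": 0, "ry": 0, "rz": 0},
  {"x": 0, "y": 0, "z": 0, "rx": 0, "ry": 0, "rz": 0},
  {"x": 0, "y": 0, "z": 0, "rx": 0, "ry": 0, "rz": 0},
])

```text
t: 10.55
eef_pos: [597.5, 98.1, 62.1]
tcp_rot: [3.142, 0.0, 1.571]
ft_force: [0.2, -0.4, -0.6]
opening: 0.006
grip_force: 0.1
```

```bash
python3 g.py
python3 - <<'E'
from h import *
c,im,f=cam("side"); cv2.imwrite("pics/side3.png",cv2.resize(im[130:280,200:360,::-1],None,fx=4,fy=4,interpolation=cv2.INTER_CUBIC))
E
```

```text
scene [216 185  10   8  52] [ 566. -157.   60.] [ 549. -176.   56.] [ 585. -138.   64.]
scene [221 198  13  11  69] [ 585. -106.   60.] [ 560. -146.   18.] [603. -85.  64.]
scene [230 212  15  11  80] [597. -50.  60.] [570. -66.  19.] [614. -31.  66.]
scene [256 230   6   5  18] [591.  29.  61.] [585.  19.  57.] [597.  33.  65.]
scene [265 247  11   8  37] [609.  87.  60.] [586.  66.  17.] [614. 101.  65.]
side [298 160  16  10  76] [ 562. -161.   58.] [ 545. -185.   17.] [ 599. -138.   64.]
side [281 170  16  11  75] [ 582. -110.   58.] [ 568. -130.   12.] [620. -86.  63.]
side [266 183  17  12  82] [594. -52.  58.] [580. -69.  15.] [629. -30.  67.]
side [245 221   8  10  41] [589.  84.  59.] [583.  67.  21.] [605.  98.  84.]
```

View pics/side3.png

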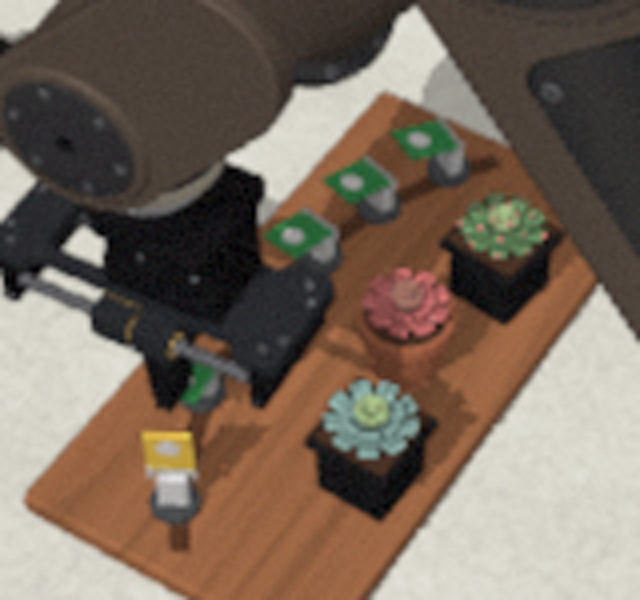

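The side crop shows tags 1–3 flat at (425,140), (360,180) and (300,235), tag 5 flat under the finger at (200,385), and yellow standing at (168,450). Now straight up, then check.

Emit:
step_arm([
  {"x": 0, "y": 0, "z": -0.4, "rx": 0, "ry": 0, "rz": 0},
  {"x": 0, "y": 0, "z": -0.6, "rx": 0, "ry": 0, "rz": 0},
  {"x": 0, "y": 0, "z": -1, "rx": 0, "ry": 0, "rz": 0},
  {"x": 0, "y": 0, "z": -1, "rx": 0, "ry": 0, "rz": 0},
  {"x": 0, "y": 0, "z": -1, "rx": 0, "ry": 0, "rz": 0},
  {"x": 0, "y": 0, "z": -1, "rx": 0, "ry": 0, "rz": 0},
  {"x": 0, "y": 0, "z": -1, "rx": 0, "ry": 0, "rz": 0},
  {"x": 0, "y": 0, "z": -1, "rx": 0, "ry": 0, "rz": 0},
  {"x": 0, "y": 0, "z": -1, "rx": 0, "ry": 0, "rz": 0},
  {"x": 0, "y": 0, "z": 0, "rx": 0, "ry": 0, "rz": 0},
])

```text
t: 11.53
eef_pos: [598.7, 98.4, 267.9]
tcp_rot: [3.134, -0.0, 1.571]
ft_force: [0.7, -0.4, 0.0]
opening: 0.001
grip_force: 0.0
```

Emit:
step_arm([
  {"x": -0.8, "y": 0, "z": 0, "rx": 0, "ry": 0, "rz": 0},
  {"x": -0.8, "y": 0, "z": 0, "rx": 0, "ry": 0, "rz": 0},
  {"x": -0.8, "y": 0, "z": 0, "rx": 0, "ry": 0, "rz": 0},
  {"x": -0.8, "y": 0, "z": 0, "rx": 0, "ry": 0, "rz": 0},
  {"x": -0.8, "y": 0, "z": 0, "rx": 0, "ry": 0, "rz": 0},
  {"x": -0.8, "y": 0, "z": 0, "rx": 0, "ry": 0, "rz": 0},
  {"x": -0.8, "y": 0, "z": 0, "rx": 0, "ry": 0, "rz": 0},
  {"x": -0.8, "y": 0, "z": 0, "rx": 0, "ry": 0, "rz": 0},
  {"x": 0, "y": 0, "z": 0, "rx": 0, "ry": 0, "rz": 0},
  {"x": 0, "y": 0, "z": 0, "rx": 0, "ry": 0, "rz": 0},
])

```text
t: 12.37
eef_pos: [597.2, -62.3, 262.2]
tcp_rot: [-3.141, -0.0, 1.569]
ft_force: [0.0, 0.5, 0.4]
opening: 0.005
grip_force: 0.0
```

```bash
python3 w.py w4; python3 g.py
```

```text
12.3667 [597.21582535 -62.34215154 262.17538866] [-3.14140761e+00 -1.01670791e-04  1.56907786e+00] [-2.14009333e-01  4.12705289e-01  1.55931239e+00  6.56049612e-05
  1.16977728e+00 -2.12316495e-01] 0.004990988032618874 [0.02010721 0.47237651 0.44994434]
campos [597.  11. 431.] 348.48153917438975
g [272  17  32  43 917] [600.  78.  57.] [588.  65.  54.] [613.  96.  61.]
g [274  88  29  36 784] [600.  14.  58.] [588.   0.  54.] [613.  32.  61.]
g [269 150  32  36 678] [596. -50.  57.] [584. -64.  54.] [610. -33.  61.]
g [259 201  33  34 594] [ 585. -107.   57.] [ 572. -121.   55.] [601. -89.  61.]
g [248 246  19  11 125] [ 564. -145.   60.] [ 556. -150.   57.] [ 573. -138.   61.]
g [456 320  20  15  73] [ 803. -221.   86.] [ 794. -228.   78.] [ 808. -213.   90.]
y [277 273   5  62 210] [595. -32. 359.] [595. -39. 353.] [596. -28. 361.]
y [288 273   5  62 217] [598. -32. 359.] [597. -40. 352.] [598. -28. 361.]
y [281 347 111  10 695] [608. -41. 364.] [598. -42. 362.] [619. -41. 366.]
y [ 40 353  27   4  67] [545. -41. 365.] [542. -42. 364.] [548. -40. 366.]
y [ 68 353  32   4  89] [552.
[... 310 characters left out ...]
] [ 585. -105.   60.] [ 559. -144.   18.] [603. -86.  64.]
scene [230 212  15  11  80] [597. -50.  60.] [570. -68.  19.] [613. -29.  63.]
scene [245 227  17  12  92] [601.  14.  60.] [578.  -1.  19.] [615.  35.  67.]
scene [262 242  18  13 107] [600.  78.  59.] [567.  63.  17.] [615. 100.  64.]
side [298 160  16  10  78] [ 562. -161.   58.] [ 544. -186.   15.] [ 600. -139.   64.]
side [281 170  16  11  77] [ 584. -110.   58.] [ 567. -126.   15.] [618. -87.  65.]
side [266 183  17  12  84] [595. -51.  59.] [577. -68.  15.] [629. -31.  65.]
side [252 200  16  12  88] [600.  11.  58.] [584.  -4.  17.] [631.  33.  64.]
side [238 219  16  12  97] [600.  76.  58.] [582.  62.  16.] [629.  97.  64.]
```

View pics/w4.png

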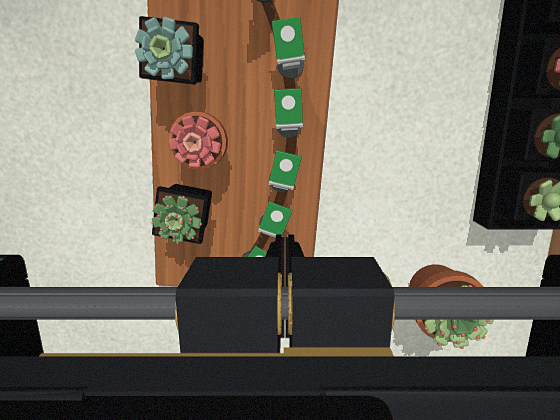

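Wrist view: tags 2–5 lie flat at pixels (275,218), (285,170), (288,110) and (288,45), and tag 1 at (258,252), all with their tops at or below 61 mm. The pots have not moved, and the arm is clear at z = 262 mm.

```bash
python3 -c "
from cell import *
print(job_done())"
```

```text
the job is handed in; nothing more can be done
None
```

The five green tags were folded down in order in one low stroke, the yellow tag was left standing, the pots were not touched, and the job was handed in with the arm clear at about 12.5 s; no verdict came back.

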